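# Sort look-alike reference canisters by weight beside the analyser

## Task

On the bench stand two identical white canisters with black caps; each is either loaded with a steel core or empty, and only its weight tells. Lift each one to judge its weight, then stand it upright in its place: a loaded one in the low steel tray, an empty one in the grey plastic crate (both may belong in the same one). Keep the canisters upright throughout.

Things in the scene. Friction and masses are not known exactly. Their poses are not given: they have to be found in the camera images.
- canister_a: opaque white plastic canister, 56 mm diameter, straight sides to 80 mm; black fixed cap 44 mm diameter from 87 mm to the top at 105 mm. Origin: centre of underside; z up. Shut inside: a steel core (loaded, 0.72 to 0.88 kg in all) or a foam one (empty, 0.12 kg), 3 mm loose; both canisters, one or none may be loaded. Stands loose among a squat amber jar and a slimmer, 125 mm tall bottle.
- canister_b: second, identical white plastic canister, 56 mm diameter, straight sides to 80 mm; black fixed cap 44 mm diameter from 87 mm to the top at 105 mm. Origin: centre of underside; z up. Shut inside: a steel core (loaded, 0.72 to 0.88 kg in all) or a foam one (empty, 0.12 kg), 3 mm loose; both canisters, one or none may be loaded. Stands loose among a squat amber jar and a slimmer, 125 mm tall bottle.
- steel_tray: low open rectangular stainless tray, fixed to the bench, 200 mm along its x, 130 mm along its y, 18 mm high, walls 4 mm, flat floor 4 mm above its underside, a thin wire handle reaching 21 mm beyond each short end. Origin: centre of its underside; z up. For loaded canisters. Room for two side by side along x. It may be on the left or the right of the bench.
- crate: open square grey plastic crate, fixed to the bench, 170 mm along x and along y, 36 mm high, walls 5 mm with ribs on two sides, flat floor 5 mm above its underside. Origin: centre of its underside; z up. For empty canisters. Room for two side by side along x. It is on the side opposite the steel tray.

How it is judged:
By the outcome, as a careful person would: the job done as asked, in the order asked, and still so for the second after the job is handed in, with the robot touching nothing.
It also fails if it takes over 64 s, if anything falls off the work surface, if the arm or the gripper's body presses on something with over 40 N, if the wrist force passes 120 N, or if a joint passes its speed limit or range.

## Robot

A 6-joint arm with a two-finger parallel gripper is mounted at the origin on the work surface. World frame = base frame: x ahead of the robot, y to its left, z up, the work surface at z = 0. Lengths are in m, angles in degrees, forces in N, time in s.
With the tool pointing down it reaches from about 0.2 to 0.875 m from the base axis. Payload 3.4 kg.
Tool frame: the origin (TCP) lies midway between the tips of the shut fingers; the grasp point (between the pads) lies bot.grip_depth behind it (bot.grip_depth is the distance from the TCP to the grasp point, in m); z points along the fingers, y is the direction in which the jaws open and shut (so a half turn about z gives the same grasp; the last joint's range is limited). The gripper opens to 94 mm and grips with 3 to 60 N. Pads are 16 mm wide; open, the fingers measure 119 mm over their backs; the gripper's body (75 mm by 177 mm) begins 78 mm behind the grasp point.
Start: joints at [-71.906, 15.808, 86.224, -0, 77.962, -6.933], TCP at [0.243, -0.521, 0.205] pointing down, gripper open.
Joint ranges: [-165.64, 165.64], [-43.16, 119.46], [12.63, 154.43], [-67.54, 247.53], [6.08, 155.33], [-154.97, 154.97]. Speed limits (degrees/s): [147.25, 147.25, 180, 180, 180, 180].

## Interface

Orientations are given as a 3x3 rotation matrix whose columns are the frame's x, y, z axes.
In Python, from station import state, optics, order, bot gives the robot as it stands.
- The arm moves only by the shell command python3 -m creep 'ROWS' [FORCE]. ROWS is JSON, a list of rows, each an object of numbers: "tx", "ty", "tz": the shift along the world's x, y, z in mm; "rx", "ry", "rz": the turn, a rotation vector about the world's x, y, z in rad; "claw": the closure, from 0 (fully open) to 1 (shut). In form: [{"tx": .., "ty": .., "tz": .., "rx": .., "ry": .., "rz": .., "claw": ..}, ...]. A call has exactly 5 rows; each row shifts and turns the commanded pose from where the row before left it; what a row does not reach is not made up. A row lasts 1/8 s, in which the tool goes at most 62.5 mm and 10.7 degrees, less where a joint would pass 70% of its speed; a pose out of reach is approached as far as the arm can. A call is refused whole if a number of a shift passes 62.5 or a number of a turn 0.188, either way. A call with a gripper value outside its range is refused whole. The fingers move at their own pace and stop on an object; FORCE is the grip in N (left out, the last holds). Time passes only in rows, so rows that do not move let the fingers close, or fill a call up. It gives the time, the measured TCP pose, the force and the opening at its end, in the units of the state.
- state(): the state, without advancing time (a new reading comes with each control period).
- optics.grab_frame(name): name is "side" or "top" or "wrist"; returns a dict with "frame" (400x640x3 uint8, red, green, blue), "vertical_fov" (degrees; the focal length in pixels is half the picture's height over the tangent of half this angle, whatever the lens; pixels are square), "cx", "cy" (the principal point, pixels), "k1" (the pictures are not rectified: a ray, as slopes to the right and down, at radius r is drawn at 1 + k1 r^2 times it, then the intrinsics apply), "R" (3x3) and "t" (3): a world point X has camera coordinates R X + t. Camera axes: x right, y down, z forward; pixel columns grow to the right and rows downward; lengths in m; the calibration is good to about 2 mm. A picture is of the moment at which its call begins. There is no depth.
- order.hand_in(): hands the job in, once; it reports no verdict.
The state is a dict: "clock": time; "joint_positions": joint angles; "joint_vel": joint speeds; "joint_efforts": joint torques, N m; "eef_pos": TCP position; "tool_rot": TCP orientation; "ft_force": force on the tool from outside, world axes, zero at the start; "torque": the same for the moment, N m; "width": finger opening in m.
Only numpy, scipy, OpenCV 4.12 (cv2) and the standard library are available. Lean on these libraries where they do the work, as an engineer would, in place of code of your own. Each camera call takes 0.05 s, during which the arm holds its last target.

## Working session

There is one attempt and no reset: what is moved stays moved. The work goes in short steps, Python scripts to look and compute and a shell command to move; the robot and the scene stay as the last step left them, time stands still between calls to the robot, and variables do not carry over. Pictures are saved under pics/ and viewed, and the job is handed in when it is done.

```bash
ls; mkdir -p pics; python3 - <<'E'
from station import state, optics, order, bot
import cv2
print(state()); print(bot.grip_depth)
for n in ("side","top","wrist"):
    d=optics.grab_frame(n); cv2.imwrite(f"pics/{n}0.png",d["frame"][:,:,::-1])
    print(n,{k:v for k,v in d.items() if k!="frame"})
E
```

```text
pics
{'clock': 0.0, 'joint_positions': array([-7.19058415e+01,  1.58485845e+01,  8.62931985e+01, -1.26672936e-03,
        7.79615633e+01, -6.93160850e+00]), 'joint_vel': array([-0.02888083,  0.10351483,  0.07223631,  0.09101942,  0.00646057,
       -0.10431572]), 'joint_efforts': array([ 8.04726769e-04, -4.04578149e+01, -2.37223649e+01,  7.02781300e-02,
        3.44133843e-02, -1.30987823e-04]), 'eef_pos': array([ 0.243065  , -0.52048908,  0.20460922]), 'tool_rot': array([[ 9.06115734e-01,  4.23029478e-01, -5.80755361e-04],
       [ 4.23029832e-01, -9.06114146e-01,  1.70781742e-03],
       [ 1.96226466e-04, -1.79315708e-03, -9.99998373e-01]]), 'ft_force': array([ 0.62871011, -0.64967134, -0.97420379]), 'torque': array([ 0.04543834, -0.00887947, -0.00422343]), 'width': 0.09398553658527335}
0.0188
side {'vertical_fov': 45.83767144257504, 'cx': 316.15527025278635, 'cy': 200.11311187995122, 'k1': -0.020831543133401857, 'R': array([[-0.93239482, -0.36096009,  0.01864708],
       [-0.28366863,  0.69882153, -0.65664342],
       [ 0.22399109, -0.61754051, -0.75397063]]), 't': array([0.4875254 , 0.18629806, 0.73714877])}
top {'vertical_fov': 54.918972122665956, 'cx': 323.83389811542486, 'cy': 196.88228497440775, 'k1': -0.02791767856613333, 'R': array([[ 0.01440726, -0.99939039,  0.03180076],
       [-0.99619851, -0.01707937, -0.08542141],
       [ 0.08591248, -0.03044918, -0.99583728]]), 't': array([-0.02192008,  0.5143913 ,  0.77360209])}
wrist {'vertical_fov': 59.333510811002995, 'cx': 325.93662842494996, 'cy': 198.3067410045875, 'k1': -0.04891519981133169, 'R': array([[ 0.42334072, -0.90596924, -0.00154038],
       [-0.8783882 , -0.41086784,  0.24417572],
       [-0.22184858, -0.10201647, -0.96972978]]), 't': array([-0.57397166, -0.02520268,  0.38798334])}
```

View pics/top0.png

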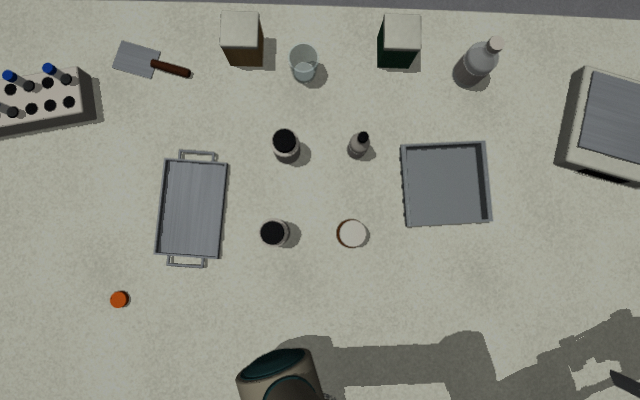

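View pics/side0.png

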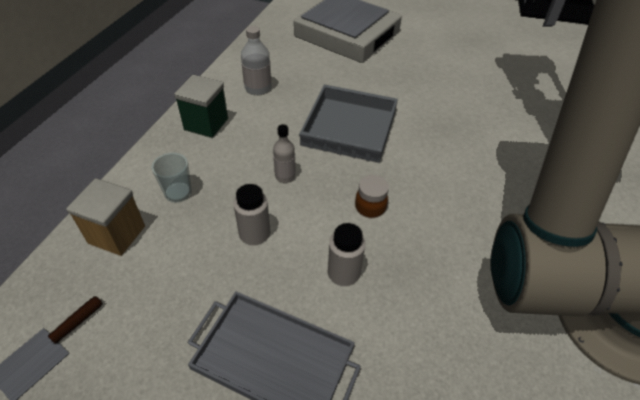

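View pics/wrist0.png

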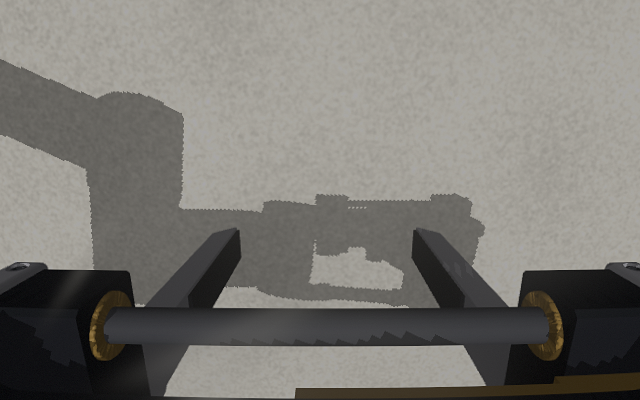

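Top view: the two canisters have caps near (284,140) and (274,233). The tray is on the left at about (192,208), the crate on the right at about (446,184), the bottle at (360,145) and the jar at (352,233). Next I measure these precisely.

```bash
cat > h.py <<'E'
import numpy as np, cv2
def cam(d):
    f=200/np.tan(np.radians(d["vertical_fov"]/2)); return f
def ray(d,u,v):
    f=cam(d); x=(u-d["cx"])/f; y=(v-d["cy"])/f
    r=rd=np.hypot(x,y); 
    for _ in range(20): r=rd/(1+d["k1"]*r*r)
    s=r/rd if rd>0 else 1
    R=np.array(d["R"]);t=np.array(d["t"])
    return -R.T@t, R.T@np.array([x*s,y*s,1])
def onz(d,u,v,z):
    o,r=ray(d,u,v); return o+r*(z-o[2])/r[2]
def proj(d,X):
    p=np.array(d["R"])@np.array(X)+d["t"]; x,y=p[0]/p[2],p[1]/p[2]; k=1+d["k1"]*(x*x+y*y)
    f=cam(d); return np.array([d["cx"]+f*k*x,d["cy"]+f*k*y])
E
cat > m.py <<'E'
from station import state, optics
from h import *
T=optics.grab_frame("top"); S=optics.grab_frame("side")
def dark(d,u,v,th=45,w=22):
    g=d["frame"].max(2)[v-w:v+w,u-w:u+w]; m=(g<th).astype(np.uint8)
    n,l,s,c=cv2.connectedComponentsWithStats(m); k=l[w,w]
    ys,xs=np.where(l==k); return c[k]+[u-w,v-w], s[k]
if __name__=="__main__":
    for tp,sp in (((284,140),(249,196)),((274,233),(347,237)) ,((363,137),(283,131))):
        a,sa=dark(T,*tp); b,sb=dark(S,*sp)
        z=0.105 if tp[0]!=363 else .125
        print(a,sa,onz(T,*a,z)); print(b,sb,onz(S,*b,z))
    for n,(x0,y0,x1,y1) in {"tray":(140,140,240,275),"crate":(390,130,500,235),"cans":(250,110,390,260)}.items():
        cv2.imwrite(f"pics/{n}.png",cv2.resize(T["frame"][y0:y1,x0:x1,::-1],None,fx=4,fy=4,interpolation=cv2.INTER_CUBIC))
    print("jar",onz(T,352,233,.06)) 
E
python3 m.py
```

```text
[284.11137441 140.57109005] [ 11  11  23  24 422] [0.61203616 0.0646202  0.105     ]
[249.51183971 196.73224044] [ 10  11  27  25 549] [0.61042258 0.07218385 0.105     ]
[272.01918465 232.47961631] [  9  11  23  22 417] [0.44048568 0.08271661 0.105     ]
[347.56474259 237.23400936] [  9   9  28  28 641] [0.44033912 0.08958696 0.105     ]
[362.55208333 137.29166667] [17 17 10 12 96] [ 0.61661716 -0.08005613  0.125     ]
[282.59633028 130.87155963] [ 17  16  10  13 109] [ 0.6160956  -0.07202882  0.125     ]
jar [ 0.44134483 -0.06888917  0.06      ]
```

```bash
cat > m2.py <<'E'
from m import *
from scipy.optimize import least_squares
def hullc(d,x,y,z0=.087,z1=.105,r=.022):
    a=np.linspace(0,2*np.pi,60)
    P=np.array([proj(d,(x+r*np.cos(t),y+r*np.sin(t),z)) for z in(z0,z1) for t in a],np.float32)
    h=cv2.convexHull(P); M=cv2.moments(h); return np.array([M["m10"]/M["m00"],M["m01"]/M["m00"]]),M["m00"]
def fit(d,c,z0=.087,z1=.105,r=.022):
    g=onz(d,*c,.1)[:2]
    s=least_squares(lambda p:hullc(d,p[0],p[1],z0,z1,r)[0]-c,g,diff_step=1e-4); return s.x,hullc(d,*s.x,z0,z1,r)[1]
if __name__=="__main__":
  for tp,sp in (((284,140),(249,196)),((274,233),(347,237))):
    a,sa=dark(T,*tp); b,sb=dark(S,*sp)
    print(fit(T,a),sa[4],fit(S,b),sb[4])
E
python3 m2.py
```

```text
(array([0.61384978, 0.06512565]), 469.89940246590413) 421 (array([0.614732 , 0.0651506]), 644.1493556755595) 551
(array([0.44053151, 0.083296  ]), 468.84555104817264) 418 (array([0.44203419, 0.08284283]), 747.8493354911916) 642
```

View pics/tray.png

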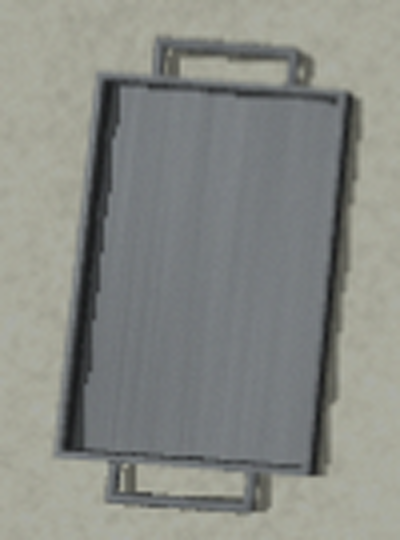

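View pics/crate.png

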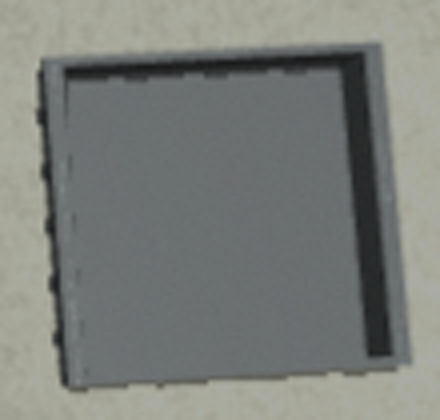

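View pics/cans.png

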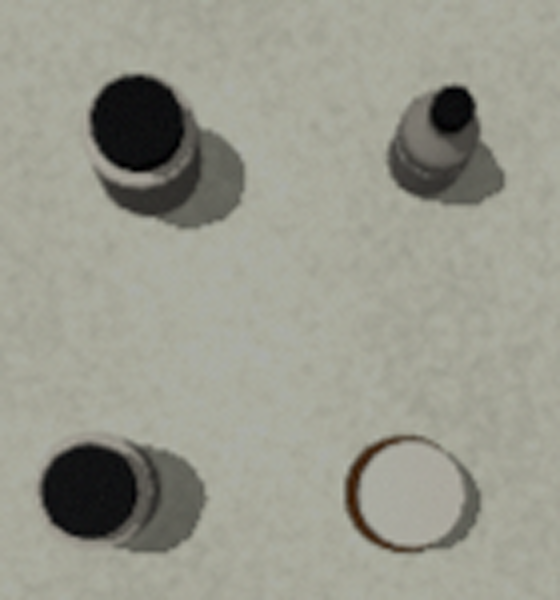

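```bash
python3 - <<'E'
from m2 import *
for n,z,C in (("tray",.018,[(165,158.5),(228.75,163.5),(220.5,258.5),(153.75,254.25)]),("crate",.036,[(401,144.5),(485.25,140.75),(492.5,221.5),(407,227)])):
    P=np.array([onz(T,*c,z)[:2] for c in C]); c=P.mean(0)
    long=(P[0]+P[1]-P[2]-P[3])/2; sh=(P[0]+P[3]-P[1]-P[2])/2
    print(n,P.round(4).tolist(),c,np.linalg.norm(long),np.linalg.norm(sh),np.degrees([np.arctan2(long[1],long[0]),np.arctan2(-sh[0],sh[1])]))
    u=long/np.linalg.norm(long)
    print("spots ±45:",c+.045*u,c-.045*u)
E
```

```text
tray [[0.5895, 0.3178], [0.5814, 0.1852], [0.3853, 0.1951], [0.3918, 0.331]] [0.48701697 0.25726801] 0.19725353598543205 0.13447525056910742 [-3.36185603 -3.11305801]
spots ±45: [0.53193953 0.25462913] [0.44209441 0.25990689]
crate [[0.6252, -0.1719], [0.6375, -0.3506], [0.4685, -0.362], [0.4549, -0.1837]] [ 0.54654103 -0.26701612] 0.17008751072167655 0.17896497670722158 [3.90813511 4.15793722]
spots ±45: [ 0.59143639 -0.26394906] [ 0.50164567 -0.27008318]
```

```bash
python3 -m creep '[{"tx":16,"ty":50,"rz":-0.109},{"tx":16,"ty":50,"rz":-0.109},{"tx":16,"ty":50,"rz":-0.109},{"tx":16,"ty":50,"rz":-0.109},{"tx":16,"ty":50}]'
python3 -m creep '[{"tx":16,"ty":50},{"tx":16,"ty":50},{"tx":16,"ty":50},{"tx":16,"ty":50},{"tx":16,"ty":50}]'
python3 -m creep '[{"tx":16,"ty":50},{"tx":16,"ty":50},{"ty":0},{"ty":0},{"ty":0}]'
```

```text
invalid input
invalid input
invalid input
```

```bash
python3 -m creep '[{"tx":16,"ty":50,"tz":0,"rx":0,"ry":0,"rz":-0.109,"claw":0},{"tx":16,"ty":50,"tz":0,"rx":0,"ry":0,"rz":-0.109,"claw":0},{"tx":16,"ty":50,"tz":0,"rx":0,"ry":0,"rz":-0.109,"claw":0},{"tx":16,"ty":50,"tz":0,"rx":0,"ry":0,"rz":-0.109,"claw":0},{"tx":16,"ty":50,"tz":0,"rx":0,"ry":0,"rz":0,"claw":0}]'
```

```text
clock: 1.08
eef_pos: [0.3236, -0.2695, 0.2057]
tool_rot: [[1.0, -0.0, 0.001], [-0.0, -1.0, -0.001], [0.001, 0.001, -1.0]]
ft_force: [0.6, -0.0, 0.4]
width: 0.0936
```

Works with all keys present. Continuing to above the near canister.

```bash
python3 -m creep '[{"tx":16,"ty":50,"tz":0,"rx":0,"ry":0,"rz":0,"claw":0},{"tx":16,"ty":50,"tz":0,"rx":0,"ry":0,"rz":0,"claw":0},{"tx":16,"ty":50,"tz":0,"rx":0,"ry":0,"rz":0,"claw":0},{"tx":16,"ty":50,"tz":0,"rx":0,"ry":0,"rz":0,"claw":0},{"tx":16,"ty":50,"tz":0,"rx":0,"ry":0,"rz":0,"claw":0}]'
python3 -m creep '[{"tx":16,"ty":50,"tz":0,"rx":0,"ry":0,"rz":0,"claw":0},{"tx":18,"ty":50,"tz":0,"rx":0,"ry":0,"rz":0,"claw":0},{"tx":4,"ty":2,"tz":0,"rx":0,"ry":0,"rz":0,"claw":0},{"tx":0,"ty":0,"tz":-10,"rx":0,"ry":0,"rz":0,"claw":0},{"tx":0,"ty":0,"tz":0,"rx":0,"ry":0,"rz":0,"claw":0}]'
python3 - <<'E'
from station import *
import cv2
print(state()["eef_pos"],state()["ft_force"])
d=optics.grab_frame("wrist"); cv2.imwrite("pics/w1.png",d["frame"][:,:,::-1])
E
```

```text
clock: 1.7
eef_pos: [0.4037, -0.0194, 0.2059]
tool_rot: [[1.0, 0.001, 0.001], [0.001, -1.0, -0.0], [0.001, 0.0, -1.0]]
ft_force: [0.1, 0.6, -0.5]
width: 0.0942
clock: 2.33
eef_pos: [0.4399, 0.0797, 0.1944]
tool_rot: [[1.0, -0.001, -0.003], [-0.001, -1.0, -0.001], [-0.003, 0.001, -1.0]]
ft_force: [0.4, -0.9, -0.3]
width: 0.0939
[0.4399052  0.07974388 0.19436553] [ 0.39312841 -0.89340047 -0.27675253]
```

View pics/w1.png

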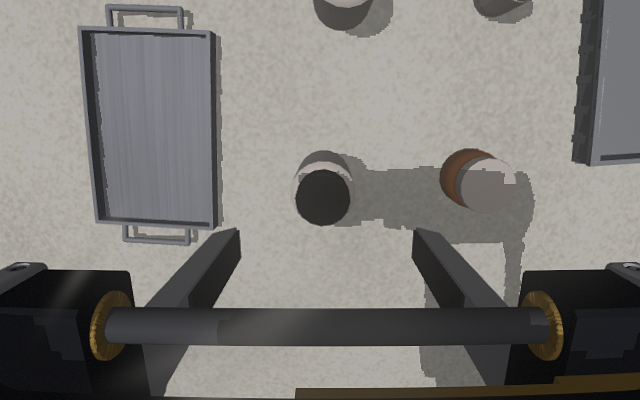

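The cap at (323,197) is centred between the fingers. Now I descend.

```bash
python3 -m creep '[{"tx":1,"ty":3,"tz":-35,"rx":0,"ry":0,"rz":0,"claw":0},{"tx":0,"ty":0,"tz":-40,"rx":0,"ry":0,"rz":0,"claw":0},{"tx":0,"ty":0,"tz":-40,"rx":0,"ry":0,"rz":0,"claw":0},{"tx":0,"ty":0,"tz":-30,"rx":0,"ry":0,"rz":0,"claw":0},{"tx":0,"ty":0,"tz":-10,"rx":0,"ry":0,"rz":0,"claw":0}]'
python3 -m creep '[{"tx":0,"ty":0,"tz":0,"rx":0,"ry":0,"rz":0,"claw":0.3},{"tx":0,"ty":0,"tz":0,"rx":0,"ry":0,"rz":0,"claw":0.5},{"tx":0,"ty":0,"tz":0,"rx":0,"ry":0,"rz":0,"claw":1},{"tx":0,"ty":0,"tz":0,"rx":0,"ry":0,"rz":0,"claw":1},{"tx":0,"ty":0,"tz":0,"rx":0,"ry":0,"rz":0,"claw":1}]' 45
```

```text
clock: 3.0
eef_pos: [0.4409, 0.0828, 0.0392]
tool_rot: [[1.0, -0.001, -0.003], [-0.001, -1.0, -0.0], [-0.003, 0.0, -1.0]]
ft_force: [-0.6, -0.1, -0.3]
width: 0.0942
clock: 3.62
eef_pos: [0.4427, 0.0839, 0.0411]
tool_rot: [[1.0, 0.001, 0.001], [0.001, -1.0, -0.0], [0.001, 0.0, -1.0]]
ft_force: [-0.0, -1.9, 4.8]
width: 0.0553
```

```bash
python3 -m creep '[{"tx":0,"ty":0,"tz":8,"rx":0,"ry":0,"rz":0,"claw":1},{"tx":0,"ty":0,"tz":15,"rx":0,"ry":0,"rz":0,"claw":1},{"tx":0,"ty":0,"tz":15,"rx":0,"ry":0,"rz":0,"claw":1},{"tx":0,"ty":0,"tz":8,"rx":0,"ry":0,"rz":0,"claw":1},{"tx":0,"ty":0,"tz":0,"rx":0,"ry":0,"rz":0,"claw":1}]'
python3 -m creep '[{"tx":0,"ty":0,"tz":0,"rx":0,"ry":0,"rz":0,"claw":1},{"tx":0,"ty":0,"tz":0,"rx":0,"ry":0,"rz":0,"claw":1},{"tx":0,"ty":0,"tz":0,"rx":0,"ry":0,"rz":0,"claw":1},{"tx":0,"ty":0,"tz":0,"rx":0,"ry":0,"rz":0,"claw":1},{"tx":0,"ty":0,"tz":0,"rx":0,"ry":0,"rz":0,"claw":1}]'
python3 - <<'E'
from station import *
import cv2
s=state();print(s["eef_pos"],s["ft_force"],s["torque"],s["joint_efforts"])
d=optics.grab_frame("side"); cv2.imwrite("pics/s2.png",d["frame"][:,:,::-1])
E
```

```text
clock: 4.25
eef_pos: [0.4426, 0.084, 0.087]
tool_rot: [[1.0, 0.001, 0.001], [0.001, -1.0, 0.0], [0.001, -0.0, -1.0]]
ft_force: [0.8, 0.9, -1.1]
width: 0.0547
clock: 4.88
eef_pos: [0.4422, 0.0839, 0.0864]
tool_rot: [[1.0, 0.001, -0.0], [0.001, -1.0, -0.0], [-0.0, 0.0, -1.0]]
ft_force: [-0.7, -0.6, -0.7]
width: 0.0551
[0.4422355  0.08392258 0.08641577] [-0.70775107 -0.61268243 -0.73395757] [ 0.08154491 -0.00086042  0.02541141] [-7.55487672e-04 -3.16833150e+01 -1.96256626e+01  1.04823994e-02
 -7.11317500e-02 -4.83896547e-04]
```

View pics/s2.png

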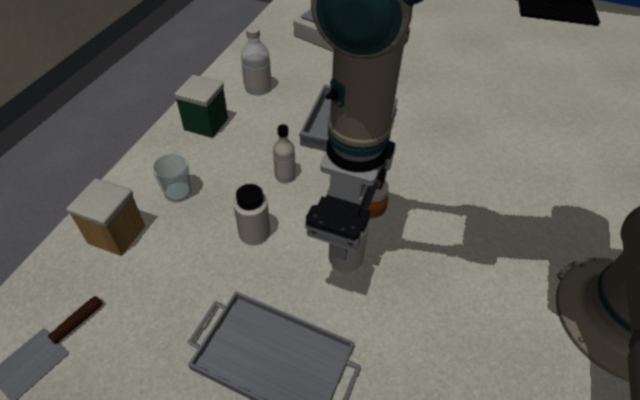

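Width stays at 55 mm, the canister bottom is visibly off the bench (side view, about (345,270), was 283), and the load reads only about 1 N. This one is empty. I carry it high to the crate and read more forces on the way.

```bash
python3 -m creep '[{"tx":0,"ty":0,"tz":25,"rx":0,"ry":0,"rz":0,"claw":1},{"tx":0,"ty":0,"tz":35,"rx":0,"ry":0,"rz":0,"claw":1},{"tx":0,"ty":0,"tz":30,"rx":0,"ry":0,"rz":0,"claw":1},{"tx":3,"ty":-15,"tz":10,"rx":0,"ry":0,"rz":0,"claw":1},{"tx":6,"ty":-32,"tz":0,"rx":0,"ry":0,"rz":0,"claw":1}]'
python3 -m creep '[{"tx":8,"ty":-40,"tz":0,"rx":0,"ry":0,"rz":0,"claw":1},{"tx":8,"ty":-40,"tz":0,"rx":0,"ry":0,"rz":0,"claw":1},{"tx":8,"ty":-40,"tz":0,"rx":0,"ry":0,"rz":0,"claw":1},{"tx":8,"ty":-40,"tz":0,"rx":0,"ry":0,"rz":0,"claw":1},{"tx":8,"ty":-40,"tz":0,"rx":0,"ry":0,"rz":0,"claw":1}]'
python3 -m creep '[{"tx":7,"ty":-40,"tz":0,"rx":0,"ry":0,"rz":0,"claw":1},{"tx":6,"ty":-35,"tz":0,"rx":0,"ry":0,"rz":0,"claw":1},{"tx":4,"ty":-25,"tz":0,"rx":0,"ry":0,"rz":0,"claw":1},{"tx":0,"ty":-7,"tz":0,"rx":0,"ry":0,"rz":0,"claw":1},{"tx":0,"ty":0,"tz":0,"rx":0,"ry":0,"rz":0,"claw":1}]'
python3 - <<'E'
from station import *
import cv2
for n in("side","top"):
    d=optics.grab_frame(n); cv2.imwrite(f"pics/{n}3.png",d["frame"][:,:,::-1])
    s=state();print(s["eef_pos"],s["ft_force"],s["torque"])
E
```

```text
clock: 5.55
eef_pos: [0.4516, 0.0363, 0.1869]
tool_rot: [[1.0, 0.003, 0.001], [0.003, -1.0, -0.0], [0.001, 0.0, -1.0]]
ft_force: [-0.3, -0.1, -1.5]
width: 0.0548
clock: 6.18
eef_pos: [0.4905, -0.1652, 0.1853]
tool_rot: [[1.0, 0.0, -0.002], [0.0, -1.0, 0.0], [-0.002, -0.0, -1.0]]
ft_force: [-0.3, 0.6, -0.7]
width: 0.0548
clock: 6.8
eef_pos: [0.5077, -0.2697, 0.186]
tool_rot: [[1.0, 0.0, -0.001], [0.0, -1.0, 0.001], [-0.001, -0.001, -1.0]]
ft_force: [0.5, 0.4, -1.8]
width: 0.055
[ 0.50778696 -0.26906123  0.18624151] [ 0.07725175  0.52344854 -1.00940629] [0.05584046 0.0376471  0.02114055]
[ 0.50792309 -0.26883545  0.18643561] [-0.58789346  0.40282978 -1.23049943] [ 0.04300488  0.00313615 -0.00662223]
```

View pics/side3.png

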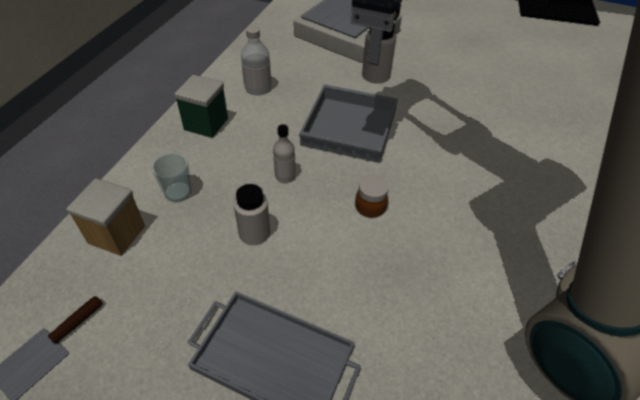

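View pics/top3.png

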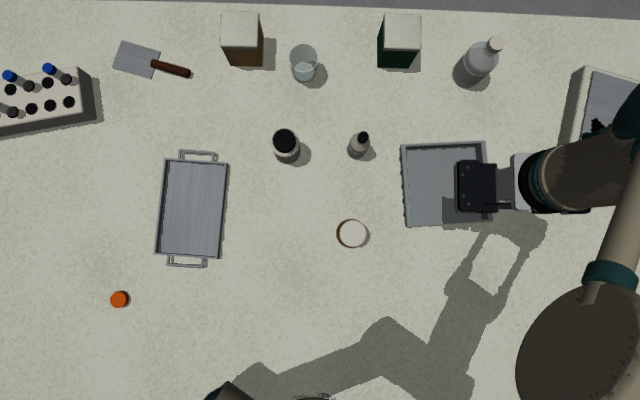

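```bash
python3 -m creep '[{"tx":0,"ty":-1,"tz":-25,"rx":0,"ry":0,"rz":0,"claw":1},{"tx":0,"ty":0,"tz":-35,"rx":0,"ry":0,"rz":0,"claw":1},{"tx":0,"ty":0,"tz":-35,"rx":0,"ry":0,"rz":0,"claw":1},{"tx":0,"ty":0,"tz":-25,"rx":0,"ry":0,"rz":0,"claw":1},{"tx":0,"ty":0,"tz":-12,"rx":0,"ry":0,"rz":0,"claw":1}]'
python3 -m creep '[{"tx":0,"ty":0,"tz":-3,"rx":0,"ry":0,"rz":0,"claw":1},{"tx":0,"ty":0,"tz":-1.5,"rx":0,"ry":0,"rz":0,"claw":1},{"tx":0,"ty":0,"tz":0,"rx":0,"ry":0,"rz":0,"claw":1},{"tx":0,"ty":0,"tz":0,"rx":0,"ry":0,"rz":0,"claw":1},{"tx":0,"ty":0,"tz":0,"rx":0,"ry":0,"rz":0,"claw":1}]'
```

```text
clock: 7.52
eef_pos: [0.5076, -0.2693, 0.0535]
tool_rot: [[1.0, 0.002, -0.002], [0.002, -1.0, 0.001], [-0.002, -0.001, -1.0]]
ft_force: [0.3, 0.4, -0.9]
width: 0.055
clock: 8.15
eef_pos: [0.5084, -0.2712, 0.0504]
tool_rot: [[1.0, 0.001, 0.001], [0.001, -1.0, -0.001], [0.001, 0.001, -1.0]]
ft_force: [-0.7, -1.1, -1.3]
width: 0.055
```

```bash
python3 -m creep '[{"tx":0,"ty":0,"tz":-1.5,"rx":0,"ry":0,"rz":0,"claw":1},{"tx":0,"ty":0,"tz":0,"rx":0,"ry":0,"rz":0,"claw":1},{"tx":0,"ty":0,"tz":-1.5,"rx":0,"ry":0,"rz":0,"claw":1},{"tx":0,"ty":0,"tz":0,"rx":0,"ry":0,"rz":0,"claw":1},{"tx":0,"ty":0,"tz":0,"rx":0,"ry":0,"rz":0,"claw":1}]'
python3 -m creep '[{"tx":0,"ty":0,"tz":-1,"rx":0,"ry":0,"rz":0,"claw":1},{"tx":0,"ty":0,"tz":0,"rx":0,"ry":0,"rz":0,"claw":1},{"tx":0,"ty":0,"tz":0,"rx":0,"ry":0,"rz":0,"claw":1},{"tx":0,"ty":0,"tz":0,"rx":0,"ry":0,"rz":0,"claw":1},{"tx":0,"ty":0,"tz":0,"rx":0,"ry":0,"rz":0,"claw":1}]'
```

```text
clock: 8.78
eef_pos: [0.5083, -0.271, 0.0469]
tool_rot: [[1.0, 0.001, -0.0], [0.001, -1.0, -0.0], [-0.0, 0.0, -1.0]]
ft_force: [0.6, 0.3, -1.1]
width: 0.0552
clock: 9.4
eef_pos: [0.5083, -0.2711, 0.0461]
tool_rot: [[1.0, 0.001, 0.0], [0.001, -1.0, -0.0], [0.0, 0.0, -1.0]]
ft_force: [0.0, -0.4, 0.3]
width: 0.0552
```

```bash
python3 -m creep '[{"tx":0,"ty":0,"tz":-0.5,"rx":0,"ry":0,"rz":0,"claw":1},{"tx":0,"ty":0,"tz":0,"rx":0,"ry":0,"rz":0,"claw":1},{"tx":0,"ty":0,"tz":0,"rx":0,"ry":0,"rz":0,"claw":1},{"tx":0,"ty":0,"tz":0,"rx":0,"ry":0,"rz":0,"claw":1},{"tx":0,"ty":0,"tz":0,"rx":0,"ry":0,"rz":0,"claw":1}]'
python3 -m creep '[{"tx":0,"ty":0,"tz":0,"rx":0,"ry":0,"rz":0,"claw":0.35},{"tx":0,"ty":0,"tz":0,"rx":0,"ry":0,"rz":0,"claw":0.3},{"tx":0,"ty":0,"tz":0,"rx":0,"ry":0,"rz":0,"claw":0.2},{"tx":0,"ty":0,"tz":0,"rx":0,"ry":0,"rz":0,"claw":0.1},{"tx":0,"ty":0,"tz":0,"rx":0,"ry":0,"rz":0,"claw":0.1}]'
python3 -m creep '[{"tx":0,"ty":0,"tz":20,"rx":0,"ry":0,"rz":0,"claw":0.1},{"tx":0,"ty":0,"tz":35,"rx":0,"ry":0,"rz":0,"claw":0.1},{"tx":0,"ty":0,"tz":45,"rx":0,"ry":0,"rz":0,"claw":0.1},{"tx":0,"ty":0,"tz":40,"rx":0,"ry":0,"rz":0,"claw":0},{"tx":0,"ty":15,"tz":10,"rx":0,"ry":0,"rz":0,"claw":0}]'
```

```text
clock: 10.02
eef_pos: [0.5084, -0.2711, 0.0461]
tool_rot: [[1.0, 0.001, 0.0], [0.001, -1.0, -0.0], [0.0, 0.0, -1.0]]
ft_force: [-1.3, 0.4, 6.0]
width: 0.055
clock: 10.65
eef_pos: [0.5082, -0.271, 0.0454]
tool_rot: [[1.0, 0.001, -0.0], [0.001, -1.0, -0.0], [-0.0, 0.0, -1.0]]
ft_force: [0.1, 0.3, -0.3]
width: 0.0845
clock: 11.28
eef_pos: [0.5097, -0.2571, 0.1981]
tool_rot: [[1.0, -0.001, 0.005], [-0.001, -1.0, -0.003], [0.005, 0.003, -1.0]]
ft_force: [-0.5, 0.9, -1.1]
width: 0.094
```

```bash
python3 -m creep '[{"tx":11,"ty":30,"tz":0,"rx":0,"ry":0,"rz":0,"claw":0},{"tx":14,"ty":45,"tz":0,"rx":0,"ry":0,"rz":0,"claw":0},{"tx":14,"ty":45,"tz":0,"rx":0,"ry":0,"rz":0,"claw":0},{"tx":14,"ty":45,"tz":0,"rx":0,"ry":0,"rz":0,"claw":0},{"tx":14,"ty":45,"tz":0,"rx":0,"ry":0,"rz":0,"claw":0}]'
python3 -m creep '[{"tx":14,"ty":45,"tz":0,"rx":0,"ry":0,"rz":0,"claw":0},{"tx":14,"ty":40,"tz":0,"rx":0,"ry":0,"rz":0,"claw":0},{"tx":10,"ty":26,"tz":0,"rx":0,"ry":0,"rz":0,"claw":0},{"tx":0,"ty":0,"tz":0,"rx":0,"ry":0,"rz":0,"claw":0},{"tx":0,"ty":0,"tz":0,"rx":0,"ry":0,"rz":0,"claw":0}]'
python3 - <<'E'
from station import *
import cv2
for n in("side","top","wrist"):
    d=optics.grab_frame(n); cv2.imwrite(f"pics/{n}4.png",d["frame"][:,:,::-1])
    s=state();print(s["eef_pos"],s["ft_force"])
E
```

```text
clock: 11.9
eef_pos: [0.5742, -0.0435, 0.1938]
tool_rot: [[1.0, 0.001, -0.003], [0.001, -1.0, 0.001], [-0.003, -0.001, -1.0]]
ft_force: [0.3, -0.4, 0.7]
width: 0.094
clock: 12.52
eef_pos: [0.6121, 0.0647, 0.1944]
tool_rot: [[1.0, 0.001, -0.003], [0.001, -1.0, -0.001], [-0.003, 0.001, -1.0]]
ft_force: [-0.5, 0.3, -1.0]
width: 0.0936
[0.61226615 0.06427402 0.19473475] [-0.7748369   0.14569058  0.03508737]
[0.61247446 0.06404222 0.19502507] [ 0.35183009 -0.23693529 -0.12601469]
[0.61269278 0.06393682 0.19527571] [-0.0551167   0.38776107 -0.36577343]
```

View pics/top4.png

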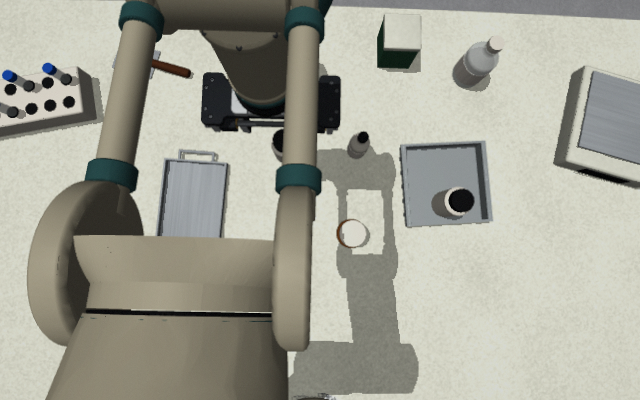

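View pics/wrist4.png

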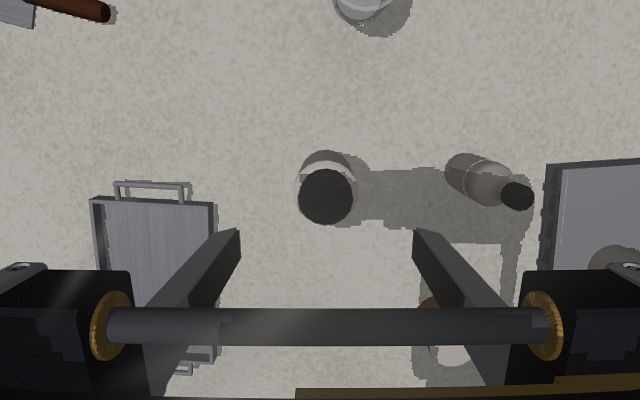

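The first canister stands in the crate with its cap at (461,201). The other cap at (325,196) is centred between the fingers, so I descend and grip.

```bash
python3 -m creep '[{"tx":1,"ty":1,"tz":-35,"rx":0,"ry":0,"rz":0,"claw":0},{"tx":0,"ty":0,"tz":-40,"rx":0,"ry":0,"rz":0,"claw":0},{"tx":0,"ty":0,"tz":-40,"rx":0,"ry":0,"rz":0,"claw":0},{"tx":0,"ty":0,"tz":-30,"rx":0,"ry":0,"rz":0,"claw":0},{"tx":0,"ty":0,"tz":-10,"rx":0,"ry":0,"rz":0,"claw":0}]'
python3 -m creep '[{"tx":0,"ty":0,"tz":0,"rx":0,"ry":0,"rz":0,"claw":0.3},{"tx":0,"ty":0,"tz":0,"rx":0,"ry":0,"rz":0,"claw":0.5},{"tx":0,"ty":0,"tz":0,"rx":0,"ry":0,"rz":0,"claw":1},{"tx":0,"ty":0,"tz":0,"rx":0,"ry":0,"rz":0,"claw":1},{"tx":0,"ty":0,"tz":0,"rx":0,"ry":0,"rz":0,"claw":1}]' 50
python3 -m creep '[{"tx":0,"ty":0,"tz":8,"rx":0,"ry":0,"rz":0,"claw":1},{"tx":0,"ty":0,"tz":15,"rx":0,"ry":0,"rz":0,"claw":1},{"tx":0,"ty":0,"tz":15,"rx":0,"ry":0,"rz":0,"claw":1},{"tx":0,"ty":0,"tz":8,"rx":0,"ry":0,"rz":0,"claw":1},{"tx":0,"ty":0,"tz":0,"rx":0,"ry":0,"rz":0,"claw":1}]'
python3 -m creep '[{"tx":0,"ty":0,"tz":0,"rx":0,"ry":0,"rz":0,"claw":1},{"tx":0,"ty":0,"tz":0,"rx":0,"ry":0,"rz":0,"claw":1},{"tx":0,"ty":0,"tz":0,"rx":0,"ry":0,"rz":0,"claw":1},{"tx":0,"ty":0,"tz":0,"rx":0,"ry":0,"rz":0,"claw":1},{"tx":0,"ty":0,"tz":0,"rx":0,"ry":0,"rz":0,"claw":1}]'
```

```text
clock: 13.3
eef_pos: [0.6127, 0.065, 0.0387]
tool_rot: [[1.0, -0.001, -0.004], [-0.001, -1.0, -0.0], [-0.004, 0.0, -1.0]]
ft_force: [0.5, -0.2, 0.3]
width: 0.0941
clock: 13.92
eef_pos: [0.615, 0.0648, 0.0415]
tool_rot: [[1.0, 0.001, 0.002], [0.001, -1.0, -0.002], [0.002, 0.002, -1.0]]
ft_force: [-0.0, -4.4, 4.6]
width: 0.0558
clock: 14.55
eef_pos: [0.6149, 0.0661, 0.0875]
tool_rot: [[1.0, 0.001, 0.002], [0.001, -1.0, 0.0], [0.002, -0.0, -1.0]]
ft_force: [-0.3, 0.3, -7.3]
width: 0.056
clock: 15.18
eef_pos: [0.6142, 0.0659, 0.0864]
tool_rot: [[1.0, 0.001, -0.0], [0.001, -1.0, -0.0], [-0.0, 0.0, -1.0]]
ft_force: [-0.1, -0.4, -7.2]
width: 0.0561
```

The load is about 7.2 N (0.73 kg), so this one is loaded and goes to the tray.

```bash
python3 -m creep '[{"tx":0,"ty":0,"tz":15,"rx":0,"ry":0,"rz":0,"claw":1},{"tx":-2,"ty":4,"tz":25,"rx":0,"ry":0,"rz":0,"claw":1},{"tx":-6,"ty":12,"tz":15,"rx":0,"ry":0,"rz":0,"claw":1},{"tx":-12,"ty":22,"tz":0,"rx":0,"ry":0,"rz":0,"claw":1},{"tx":-16,"ty":29,"tz":0,"rx":0,"ry":0,"rz":0,"claw":1}]'
python3 -m creep '[{"tx":-18,"ty":32,"tz":0,"rx":0,"ry":0,"rz":0,"claw":1},{"tx":-18,"ty":32,"tz":0,"rx":0,"ry":0,"rz":0,"claw":1},{"tx":-14,"ty":26,"tz":0,"rx":0,"ry":0,"rz":0,"claw":1},{"tx":-10,"ty":19,"tz":0,"rx":0,"ry":0,"rz":0,"claw":1},{"tx":-6,"ty":10,"tz":0,"rx":0,"ry":0,"rz":0,"claw":1}]'
python3 -m creep '[{"tx":-2,"ty":4,"tz":0,"rx":0,"ry":0,"rz":0,"claw":1},{"tx":0,"ty":0,"tz":0,"rx":0,"ry":0,"rz":0,"claw":1},{"tx":0,"ty":0,"tz":-12,"rx":0,"ry":0,"rz":0,"claw":1},{"tx":0,"ty":0,"tz":-20,"rx":0,"ry":0,"rz":0,"claw":1},{"tx":0,"ty":0,"tz":-8,"rx":0,"ry":0,"rz":0,"claw":1}]'
python3 - <<'E'
from station import *
import cv2
for n in("side","top"):
    d=optics.grab_frame(n); cv2.imwrite(f"pics/{n}5.png",d["frame"][:,:,::-1])
    s=state();print(s["eef_pos"],s["ft_force"],s["width"])
E
```

```text
clock: 15.8
eef_pos: [0.5766, 0.1345, 0.1411]
tool_rot: [[1.0, 0.0, -0.001], [0.0, -1.0, 0.001], [-0.001, -0.001, -1.0]]
ft_force: [-0.6, 1.8, -7.3]
width: 0.0559
clock: 16.42
eef_pos: [0.5108, 0.2533, 0.1411]
tool_rot: [[1.0, 0.002, -0.001], [0.002, -1.0, -0.0], [-0.001, 0.0, -1.0]]
ft_force: [0.8, 0.5, -7.1]
width: 0.0562
clock: 17.05
eef_pos: [0.5093, 0.2548, 0.0996]
tool_rot: [[1.0, -0.0, -0.003], [-0.0, -1.0, -0.002], [-0.003, 0.002, -1.0]]
ft_force: [0.4, 0.0, -7.8]
width: 0.056
[0.50916894 0.2548138  0.09905682] [-0.91105277 -0.83565772 -7.84860596] 0.05584063810364132
[0.50955436 0.25509932 0.1000141 ] [ 0.12731774  0.29566512 -8.25826245] 0.05578165075774945
```

View pics/side5.png

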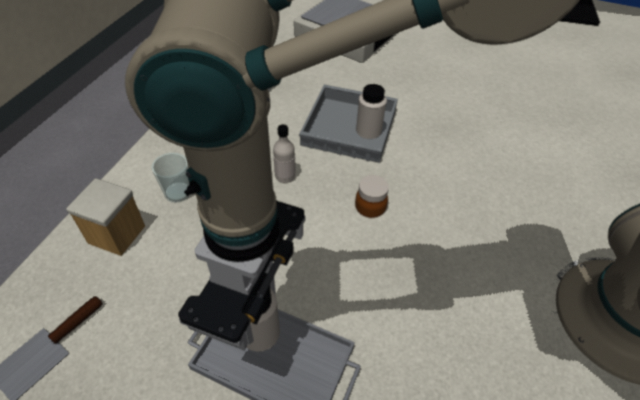

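The canister hangs upright over the tray (bottom near (262,350)), and the first one stands upright in the crate at (371,110). Lowering now.

```bash
python3 -m creep '[{"tx":0,"ty":0,"tz":-12,"rx":0,"ry":0,"rz":0,"claw":1},{"tx":0,"ty":0,"tz":-18,"rx":0,"ry":0,"rz":0,"claw":1},{"tx":0,"ty":0,"tz":-12,"rx":0,"ry":0,"rz":0,"claw":1},{"tx":0,"ty":0,"tz":-6,"rx":0,"ry":0,"rz":0,"claw":1},{"tx":0,"ty":0,"tz":-2,"rx":0,"ry":0,"rz":0,"claw":1}]'
python3 -m creep '[{"tx":0,"ty":0,"tz":-1.5,"rx":0,"ry":0,"rz":0,"claw":1},{"tx":0,"ty":0,"tz":0,"rx":0,"ry":0,"rz":0,"claw":1},{"tx":0,"ty":0,"tz":-1,"rx":0,"ry":0,"rz":0,"claw":1},{"tx":0,"ty":0,"tz":0,"rx":0,"ry":0,"rz":0,"claw":1},{"tx":0,"ty":0,"tz":0,"rx":0,"ry":0,"rz":0,"claw":1}]'
```

```text
clock: 17.77
eef_pos: [0.5104, 0.256, 0.0513]
tool_rot: [[1.0, 0.001, 0.0], [0.001, -1.0, -0.0], [0.0, 0.0, -1.0]]
ft_force: [0.4, 0.7, -6.4]
width: 0.0557
clock: 18.4
eef_pos: [0.5103, 0.256, 0.0491]
tool_rot: [[1.0, 0.001, 0.0], [0.001, -1.0, 0.0], [0.0, 0.0, -1.0]]
ft_force: [-0.5, -0.1, -6.9]
width: 0.0562
```

```bash
python3 -m creep '[{"tx":0,"ty":0,"tz":-1,"rx":0,"ry":0,"rz":0,"claw":1},{"tx":0,"ty":0,"tz":0,"rx":0,"ry":0,"rz":0,"claw":1},{"tx":0,"ty":0,"tz":-1,"rx":0,"ry":0,"rz":0,"claw":1},{"tx":0,"ty":0,"tz":0,"rx":0,"ry":0,"rz":0,"claw":1},{"tx":0,"ty":0,"tz":0,"rx":0,"ry":0,"rz":0,"claw":1}]'
python3 -m creep '[{"tx":0,"ty":0,"tz":-1,"rx":0,"ry":0,"rz":0,"claw":1},{"tx":0,"ty":0,"tz":0,"rx":0,"ry":0,"rz":0,"claw":1},{"tx":0,"ty":0,"tz":0,"rx":0,"ry":0,"rz":0,"claw":1},{"tx":0,"ty":0,"tz":0,"rx":0,"ry":0,"rz":0,"claw":1},{"tx":0,"ty":0,"tz":0,"rx":0,"ry":0,"rz":0,"claw":1}]'
```

```text
clock: 19.02
eef_pos: [0.5103, 0.2559, 0.047]
tool_rot: [[1.0, 0.001, -0.0], [0.001, -1.0, -0.0], [-0.0, 0.0, -1.0]]
ft_force: [-0.7, -0.0, -7.0]
width: 0.0556
clock: 19.65
eef_pos: [0.5103, 0.256, 0.046]
tool_rot: [[1.0, 0.001, 0.0], [0.001, -1.0, -0.0], [0.0, 0.0, -1.0]]
ft_force: [0.1, -0.1, -6.9]
width: 0.0563
```

```bash
python3 -m creep '[{"tx":0,"ty":0,"tz":-1,"rx":0,"ry":0,"rz":0,"claw":1},{"tx":0,"ty":0,"tz":0,"rx":0,"ry":0,"rz":0,"claw":1},{"tx":0,"ty":0,"tz":0,"rx":0,"ry":0,"rz":0,"claw":1},{"tx":0,"ty":0,"tz":0,"rx":0,"ry":0,"rz":0,"claw":1},{"tx":0,"ty":0,"tz":0,"rx":0,"ry":0,"rz":0,"claw":1}]'
python3 -m creep '[{"tx":0,"ty":0,"tz":-0.5,"rx":0,"ry":0,"rz":0,"claw":1},{"tx":0,"ty":0,"tz":0,"rx":0,"ry":0,"rz":0,"claw":1},{"tx":0,"ty":0,"tz":0,"rx":0,"ry":0,"rz":0,"claw":1},{"tx":0,"ty":0,"tz":0,"rx":0,"ry":0,"rz":0,"claw":1},{"tx":0,"ty":0,"tz":0,"rx":0,"ry":0,"rz":0,"claw":1}]'
```

```text
clock: 20.27
eef_pos: [0.5104, 0.256, 0.0455]
tool_rot: [[1.0, 0.001, 0.0], [0.001, -1.0, 0.0], [0.0, -0.0, -1.0]]
ft_force: [-2.1, -1.0, 1.6]
width: 0.0563
clock: 20.9
eef_pos: [0.5104, 0.256, 0.0455]
tool_rot: [[1.0, 0.001, 0.001], [0.001, -1.0, 0.0], [0.001, -0.0, -1.0]]
ft_force: [-3.0, -1.8, 5.7]
width: 0.0559
```

Resting on the floor. Releasing and rising.

```bash
python3 -m creep '[{"tx":0,"ty":0,"tz":0,"rx":0,"ry":0,"rz":0,"claw":0.35},{"tx":0,"ty":0,"tz":0,"rx":0,"ry":0,"rz":0,"claw":0.3},{"tx":0,"ty":0,"tz":0,"rx":0,"ry":0,"rz":0,"claw":0.2},{"tx":0,"ty":0,"tz":0,"rx":0,"ry":0,"rz":0,"claw":0.1},{"tx":0,"ty":0,"tz":0,"rx":0,"ry":0,"rz":0,"claw":0.1}]'
python3 -m creep '[{"tx":0,"ty":0,"tz":20,"rx":0,"ry":0,"rz":0,"claw":0.1},{"tx":0,"ty":0,"tz":35,"rx":0,"ry":0,"rz":0,"claw":0.1},{"tx":0,"ty":0,"tz":45,"rx":0,"ry":0,"rz":0,"claw":0.1},{"tx":0,"ty":0,"tz":45,"rx":0,"ry":0,"rz":0,"claw":0},{"tx":0,"ty":0,"tz":10,"rx":0,"ry":0,"rz":0,"claw":0}]'
python3 -m creep '[{"tx":-8,"ty":-40,"tz":0,"rx":0,"ry":0,"rz":0,"claw":0},{"tx":-8,"ty":-45,"tz":0,"rx":0,"ry":0,"rz":0,"claw":0},{"tx":-8,"ty":-45,"tz":0,"rx":0,"ry":0,"rz":0,"claw":0},{"tx":-8,"ty":-45,"tz":0,"rx":0,"ry":0,"rz":0,"claw":0},{"tx":-8,"ty":-45,"tz":0,"rx":0,"ry":0,"rz":0,"claw":0}]'
python3 -m creep '[{"tx":-25,"ty":-30,"tz":0,"rx":0,"ry":0,"rz":0,"claw":0},{"tx":-25,"ty":-10,"tz":0,"rx":0,"ry":0,"rz":0,"claw":0},{"tx":-10,"ty":0,"tz":0,"rx":0,"ry":0,"rz":0,"claw":0},{"tx":0,"ty":0,"tz":0,"rx":0,"ry":0,"rz":0,"claw":0},{"tx":0,"ty":0,"tz":0,"rx":0,"ry":0,"rz":0,"claw":0}]'
python3 - <<'E'
from station import *
import cv2
for n in("side","top","wrist"):
    d=optics.grab_frame(n); cv2.imwrite(f"pics/{n}6.png",d["frame"][:,:,::-1])
E
```

```text
clock: 21.52
eef_pos: [0.5103, 0.256, 0.0444]
tool_rot: [[1.0, 0.001, -0.0], [0.001, -1.0, -0.0], [-0.0, 0.0, -1.0]]
ft_force: [0.3, -0.4, 0.1]
width: 0.0846
clock: 22.15
eef_pos: [0.512, 0.2566, 0.2028]
tool_rot: [[1.0, 0.001, 0.006], [0.001, -1.0, 0.002], [0.006, -0.002, -1.0]]
ft_force: [-0.0, -0.0, -0.5]
width: 0.0939
clock: 22.78
eef_pos: [0.469, 0.0347, 0.1981]
tool_rot: [[1.0, 0.001, -0.002], [0.001, -1.0, -0.0], [-0.002, 0.0, -1.0]]
ft_force: [0.4, 0.2, -1.1]
width: 0.0944
clock: 23.4
eef_pos: [0.4111, -0.0036, 0.1994]
tool_rot: [[1.0, 0.002, 0.001], [0.002, -1.0, 0.0], [0.001, -0.0, -1.0]]
ft_force: [0.6, 0.5, -0.1]
width: 0.094
```

View pics/side6.png

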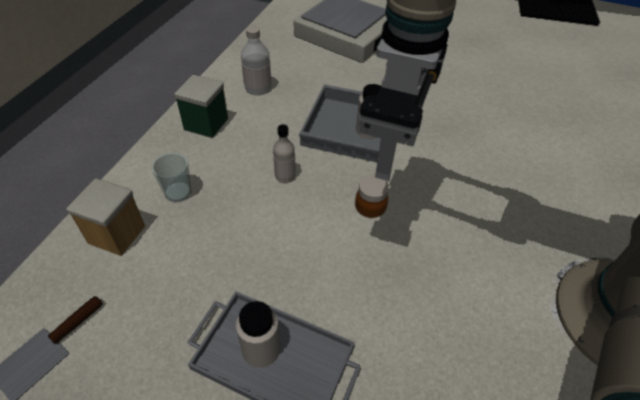

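View pics/top6.png

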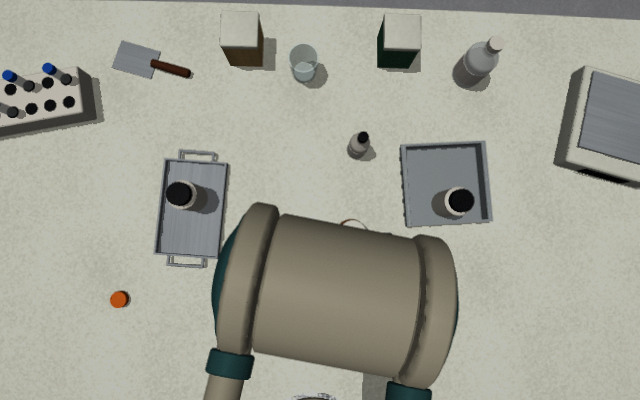

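Both canisters stand upright: one inside the tray (cap at top view (181,194)) and one inside the crate (cap at (461,201)). The jar and bottle have not moved, and the gripper is clear.

```bash
python3 -c "
from station import *
print(state()['ft_force'],state()['joint_vel'].round(1),state()['clock']); print(order.hand_in())"
```

```text
[-0.61093045 -0.94669603 -0.34342447] [-0.2 -0.1  0.2 -0.1  0.1 -0. ] 23.55
the job is handed in; nothing more can be done
None
```

Both canisters have been sorted by weight and stand upright in place; I handed the job in at 23.6 s.

- **Near canister:** it weighed about 1.1 N when lifted (0.12 kg), so it is empty. I stood it in the grey crate.
- **Far canister:** it weighed about 7.2 N when lifted (0.73 kg), so it is loaded. I stood it in the steel tray.

In the last pictures, one canister stands in the tray and one in the crate, with the bottle and jar where they were. In the final side view the gripper partly hid the crate canister. An earlier side view, taken after its release, showed it upright, and the final top view showed it in the same spot. The gripper was open, clear and still, with only sensor noise on the force reading. No check failed or disagreed.

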